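# Park the roof of a balance's draught shield half-open

### The job

Park the sliding roof of the balance's draught shield half-open: with the fingertips push the ridge on the roof straight back as far as it will go, then let go of it there and leave it to spring back on its own until it catches on the stop pin. Pick nothing up, and leave the things standing around the balance where they are.

Things in the scene. Friction and masses are not known exactly. Their poses are not given: they have to be found in the camera images.
- roof (a joint): sliding roof of the draught shield: aluminium plate 200 x 200 x 8 mm, its top face 219 mm above the bench. Value in m: 0 = shut (robot's side), 0.090 = pushed back to a rigid end stop. A spring pulls it shut (3 N at 0, 8 N at 0.090); damping 45 N per m/s, so it returns at 0.1 to 0.2 m/s. Let go beyond 0.045 it comes to rest on the stop pin at 0.045, half-open; let go earlier it shuts
- ridge (a point): centre of the upright front face (the one to push) of the grey ridge across the roof; moves with the roof. Ridge 110 mm wide, 18 mm high, back sloping down over 40 mm. The point is 9 mm above the roof's top face, 9 mm below the ridge's top, 40 mm behind the roof's front edge. Axes: x = level, the way the roof is pushed back, y = left along the ridge, z = up
- pin (a joint): sprung stop pin, upright, round-headed, steel, 12 mm across, in a bracket on the shield's right side. Value in m: 0 = up, 0.013 = fully down. A sloping lug on the roof's right edge presses it down by itself (under 4 N extra push) while the roof is between about 0.01 and 0.045; it then pops up again. It need not be touched
- pin_tip (a point): top of the stop pin, 208 mm above the bench when up, 110 mm to the right of the roof's middle line
- balance: the white balance with glass draught shield, fixed on the slab: 200 mm wide, reaching 215 mm before and 180 mm behind its origin, display at its front, tower at its back; its whole top is at 210 mm above the bench below the roof plate. Origin in the middle under the shield on the slab's top (50 mm above the bench), x = to its back (the roof's sliding direction), z up
- granite: fixed grey granite slab under the balance, 420 x 460 x 50 mm; origin at the centre of its underside, on the bench
- vial: a closed glass sample jar, 38 mm across, 55 mm tall, standing on the granite slab; a bystander, to be left alone; origin at the centre of its underside
- weight: a 200 g steel knob weight, 34 mm across, 57 mm tall, standing on the slab; a bystander, to be left alone; origin at the centre of its underside
- crucible: a small open white ceramic cup, 38 mm across, 32 mm tall, standing on the slab; a bystander, to be left alone; origin at the centre of its underside
- beaker: an open glass beaker, 70 mm across, 90 mm tall, on the bench beside the slab; a bystander, to be left alone; origin at the centre of its underside
- flask: a capped bottle, 66 mm across, 160 mm tall, on the bench beside the slab; a bystander, to be left alone; origin at the centre of its underside
- boats: a small open white tray, 100 x 100 x 45 mm, on the bench beside the slab; a bystander, to be left alone; origin at the centre of its underside
- spatula: a spatula, 160 mm long, lying on the bench beside the slab; a bystander, to be left alone; origin at its middle, its underside

How it is judged (in metres and radians):
On the way, in this order (a step that is already met when the one before it is completed fails the run):
1. the roof is pushed fully back, to within 6 mm of its end stop, by the fingers (value of joint roof above 0.084 m and contact force between the fingers and roof above 1 N), for 0.1 s.
2. the roof is let go while still well behind the catch (joint above 0.055) and springs back untouched (contact force between each of the fingers, the arm and roof below 0.2 N and value of joint roof above 0.055 m), for 0.04 s.
3. the roof has sprung back untouched and rests on the stop pin, half-open (contact force between each of the fingers, the arm and roof below 0.2 N and value of joint roof between 0.04 and 0.05 m and velocity of joint roof between -0.01 and 0.01 m/s and value of joint pin below 0.003 m), for 0.2 s.
At the end, for the whole second after the job is handed in: the roof rests still and untouched on the raised stop pin, half-open: joint between 0.040 and 0.050, slower than 10 mm/s, pin less than 3 mm down (all of step 3).
It fails at once if a bystander is lifted, tipped or pushed away (more than 20 mm) (distance of any of vial, weight, crucible, beaker, flask, boats, spatula from where it was at the start of the episode above 0.02 m or angle between any of vial, weight, crucible, beaker, flask, boats's own z axis and vertical above 0.5 rad).
It also fails if it takes over 32 s, if anything falls off the work surface, if the arm or the gripper's body presses on something with over 40 N, if the wrist force passes 120 N, or if a joint passes its speed limit or range.

### The arm

A 6-joint arm with a two-finger parallel gripper is mounted at the origin on the work surface. World frame = base frame: x ahead of the robot, y to its left, z up, the work surface at z = 0. Lengths are in mm, angles in rad, forces in N, time in s.
With the tool pointing down it reaches from about 275 to 850 mm from the base axis. Payload 19 kg.
Tool frame: the origin (TCP) lies midway between the tips of the shut fingers; the grasp point (between the pads) lies 19 mm behind it; y points along the fingers, z is the direction in which the jaws open and shut, and the axes are right-handed (so a half turn about y gives the same grasp; the last joint's range is limited). The gripper opens to 85 mm and grips with 20 to 120 N. Pads are 22 mm wide; open, the fingers measure 114 mm over their backs; the gripper's body (76 mm by 85 mm) begins 54 mm behind the grasp point. The pads swing forward as they close: fully open they stand 13 mm farther back than shut.
Start: joints at [-1.33, 0.15, 1.437, -0, 1.554, -0.134], TCP at [210.472, -535.062, 231.267] pointing down, gripper open.
Joint ranges: [-2.8, 2.8], [-0.68, 2.1], [0.12, 2.68], [-1.39, 4.53], [0.16, 2.79], [-2.81, 2.81]. Speed limits (rad/s): [1.89, 1.89, 2.22, 3.01, 3.01, 3.01].

### API

Orientations are given as a unit quaternion [x, y, z, w].
In Python, from plant import * gives the robot as it stands.
- The arm moves only by the tool arm_command, never from a script. Its argument "rows" is a list of rows, each a list of 7 numbers: the turn, a rotation vector about the tool's x, y, z in degrees, then the shift along the tool's x, y, z in m, then the opening, from 0 (shut) to 1 (fully open). A call has 1 to 10 rows; each row is the pose to reach, as a shift and turn from the pose measured when the call began, along the tool's axes at that moment; what a row does not reach only later rows make up. A row lasts 1/10 s, in which the tool goes at most 50 mm and 8.59 degrees, less where a joint would pass 70% of its speed; a pose out of reach is approached as far as the arm can. A call with a gripper value outside its range is refused whole. The fingers move at their own pace and stop on an object; the grip force is fixed at half the most. Time passes only in rows, so rows that repeat a pose let the fingers close. It gives the time, the measured TCP pose, the force and the opening at its end, in the units of the state.
- read_state(): the state, without advancing time (a new reading comes with each control period).
- capture(name): name is "side" or "top"; returns a dict with "frame" (480x640x3 uint8, red, green, blue), "fx", "fy", "cx", "cy" (pixels), "k1" (the pictures are not rectified: a ray, as slopes to the right and down, at radius r is drawn at 1 + k1 r^2 times it, then the intrinsics apply), "view" (4x4, takes a point from world to camera coordinates). Camera axes: x right, y up, looking along -z (the intrinsics and any distortion apply to the point x, -y, -z); pixel columns grow to the right and rows downward; lengths in mm; the calibration is good to about 2 mm. A picture is of the moment at which its call begins. There is no depth.
- sign_off(): hands the job in, once; it reports no verdict.
The state is a dict: "t": time; "joints": joint angles; "qvel": joint speeds; "tau": joint torques, N m; "position": TCP position; "tcp_rot": TCP orientation; "force": force on the tool from outside, world axes, zero at the start; "ft_torque": the same for the moment, N m; "finger_gap": opening from 0.0 (shut) to 1.0 (fully open).
Only numpy, scipy, OpenCV 4.12 (cv2) and the standard library are available. Lean on these libraries where they do the work, as an engineer would, in place of code of your own. Each camera call takes 0.05 s, during which the arm holds its last target. There are 200 camera calls.

## Working session

There is one attempt and no reset: what is moved stays moved. The work goes in short steps, Python scripts to look and compute and a tool call to move; the robot and the scene stay as the last step left them, time stands still between calls to the robot, and variables do not carry over. Pictures are saved under pics/ and viewed, about 8 in all and at most 12, crops included, and the job is handed in when it is done.

Besides the shell and the picture viewer there is one more tool, called after ">>>" in YAML: its name, and indented under it one key for each argument. arm_command: Moves the arm, as the interface text tells. Its arguments: {"type":"object","properties":{"rows":{"type":"array"}},"required":["rows"]}

```bash
mkdir -p pics
cat > h.py <<'E'
from plant import *
import numpy as np, cv2
def ray(c,u,v):
    p=cv2.undistortPoints(np.array([[[u,v]]],float),np.array([[c['fx'],0,c['cx']],[0,c['fy'],c['cy']],[0,0,1.]]),np.array([c['k1'],0,0,0.]))[0,0]
    V=np.array(c['view']);R=V[:3,:3];o=-R.T@V[:3,3]
    return o,R.T@np.array([p[0],-p[1],-1])
def onz(c,u,v,z):
    o,d=ray(c,u,v);return o+d*(z-o[2])/d[2]
def proj(c,P):
    V=np.array(c['view']);q=V[:3,:3]@np.array(P,float)+V[:3,3];a=np.array([q[0],-q[1]])/-q[2]
    a=a*(1+c['k1']*(a@a));return a*[c['fx'],c['fy']]+[c['cx'],c['cy']]
def snap(n,f):
    c=capture(n);cv2.imwrite('pics/'+f,cv2.cvtColor(c['frame'],cv2.COLOR_RGB2BGR));return c
E
python3 - <<'E'
from h import *
import pickle
for n in('top','side'):
    c=snap(n,n+'0.png');pickle.dump(c,open(n+'0.pkl','wb'));V=np.array(c['view']);print(n,c['fx'],c['k1'],-V[:3,:3].T@V[:3,3],V[2,:3])
print(read_state())
E
```

```text
top 498.44195579363986 -0.12859939367162157 [ 466.65394596   -2.58777815 1347.86347235] [-0.07502887 -0.01464667  0.99707379]
side 460.35109878987976 -0.012616467852203323 [ 460.64968619  826.58673501 1092.43662138] [-0.08129239  0.67056438  0.73738386]
{'t': 0.1, 'joints': array([-1.32999302e+00,  1.50922118e-01,  1.43791335e+00,  7.07666561e-06,
        1.55380105e+00, -1.33969870e-01]), 'qvel': array([-0.00095449, -0.00046005, -0.00107261,  0.00186014,  0.00081567,
       -0.00010713]), 'tau': array([ 4.77652095e-03, -7.14378548e+01, -5.71795571e+01, -1.61509342e-04,
        7.10432258e-03, -1.15351836e-04]), 'position': array([ 210.435725  , -534.8883086 ,  230.77042935]), 'tcp_rot': array([-0.13174539,  0.69509707, -0.69435973,  0.13171098]), 'force': array([ 0.12641648, -0.35241445,  0.93501275]), 'ft_torque': array([-0.03606189,  0.00303446, -0.04743496]), 'finger_gap': 0.9988977272981666}
```

View pics/top0.png

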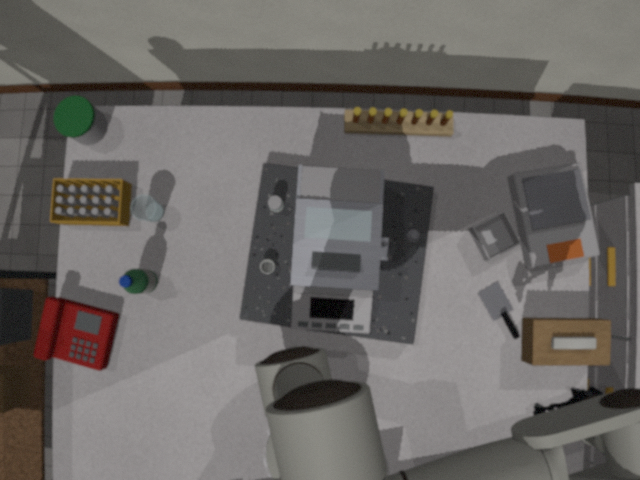

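View pics/side0.png

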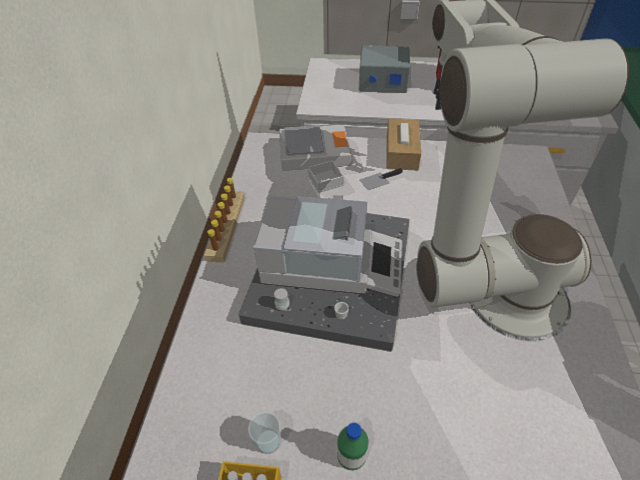

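The top view has world +x up and +y left. The balance is at about (338,250), turned slightly, with its display at (332,308) and the dark ridge at (336,262). The pin bracket is at (385,248). I'll enlarge both views around the roof next.

Run:
```python
from h import *
import pickle
a=cv2.imread('pics/top0.png')[155:345,270:420]; b=cv2.imread('pics/side0.png')[185:300,240:420]
a=cv2.convertScaleAbs(a,alpha=1.3,beta=20)
a=cv2.resize(a,None,fx=3,fy=3,interpolation=3);b=cv2.resize(b,(350,int(115*350/180)),interpolation=3)
o=np.zeros((570,800,3),np.uint8);o[:,:450]=a;o[:b.shape[0],450:]=b
cv2.imwrite('pics/z.png',o)
```

```text
(no output)
```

View pics/z.png

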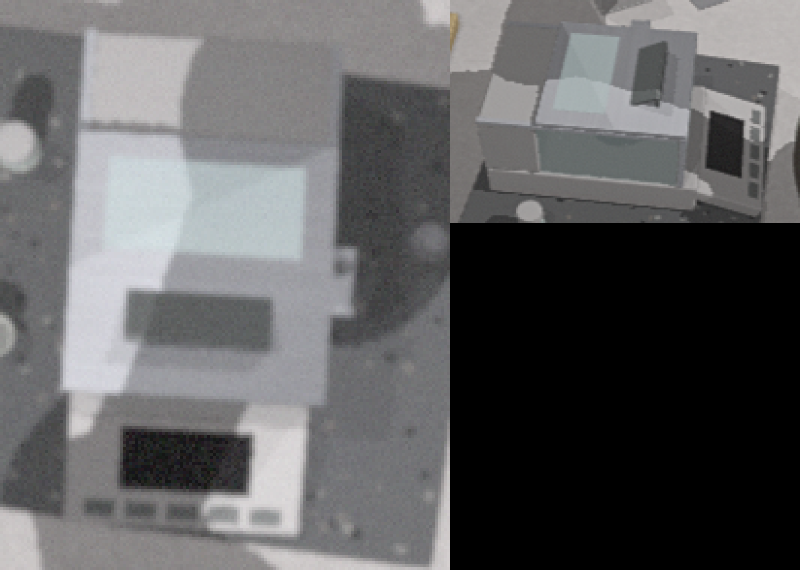

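The zoom shows the roof plate corners at about (62,388), (325,404), (80,130) and (338,147). The ridge runs from (124,343) to (271,354) at the front, and the weight sits at the right near (430,238). I'll turn these pixels into positions.

Run:
```python
from h import *
import pickle
c=pickle.load(open('top0.pkl','rb'));s=pickle.load(open('side0.pkl','rb'))
f=lambda x,y:(270+(x+.5)/3-.5,155+(y+.5)/3-.5)
g=lambda x,y:(240+(x-450)*180/350,185+y*180/350)
P={}
for n,x,y,z in [('FL',62,388,219),('FR',325,404,219),('BL',80,130,219),('BR',338,147,219),('rfl',124,343,237),('rfr',271,354,237),('rbl',127,289,219),('rbr',272,298,219),('dispL',67,515,50),('wt',430,238,107)]:
    P[n]=onz(c,*f(x,y),z);print(n,P[n].round(1))
for a,b in('FL','FR'),('FL','BL'),('FR','BR'),('rfl','rfr'):
    d=P[b]-P[a];print(a,b,np.linalg.norm(d),np.degrees(np.arctan2(d[1],d[0])))
print('side')
for n,x,y,z in [('FL',686,134,219),('BL',536,122,219),('rTopL',658,94,237),('rTopR',667,42,237)]:
    print(n,onz(s,*g(x,y),z).round(1))
```

```text
FL [455.7  70.5 219. ]
FR [ 449.3 -127.9  219. ]
BL [652.4  63.2 219. ]
BR [ 644.8 -134.   219. ]
rfl [490.6  24.3 237. ]
rfr [485.5 -85.  237. ]
rbl [531.8  23.7 219. ]
rbr [528.1 -86.1 219. ]
dispL [344.7  73.6  50. ]
wt [ 588.  -225.5  107. ]
FL FR 198.486390639126 -91.84837497295554
FL BL 196.76947068923764 -2.117049300918403
FR BR 195.53895549808303 -1.7685749280637078
rfl rfr 109.39315714307949 -92.65846945714404
side
FL [453.6  69.  219. ]
BL [649.5  65.4 219. ]
rTopL [493.4  18.5 237. ]
rTopR [487.4 -81.7 237. ]
```

```bash
cat > rel.py <<'E'
from h import *
from scipy.spatial.transform import Rotation as R
def rel(T,yaw=-2.0):
    s=read_state();r=R.from_quat(s['tcp_rot']);M=r.as_matrix()
    a=np.radians(yaw);print('t',s['t'],'pos',s['position'].round(1),'F',s['force'].round(1),'gap',round(s['finger_gap'],2));print('axes',M.round(3).tolist())
    p=np.array([np.cos(a),np.sin(a),0]);yl=np.array([-p[1],p[0],0])
    for sg in(1,-1):
        for nm,z in(('z|push',p*sg),('z|ridge',yl*sg)):
            y=np.array([0,0,-1.]);D=np.c_[np.cross(y,z),y,z]
            print(nm,sg,np.degrees((r.inv()*R.from_matrix(D)).as_rotvec()).round(1))
    for t in T: print(t,'shift',(M.T@(np.array(t)-s['position'])/1000).round(4))
E
python3 - <<'E'
from rel import *
rel([[210,-535,300],[430,-28,300]])
E
```

```text
t 0.1 pos [ 210.4 -534.9  230.8] F [ 0.1 -0.4  0.9] gap 1.0
axes [[-0.931, -0.0, 0.366], [-0.366, 0.001, -0.931], [-0.0, -1.0, -0.001]]
z|push 1 [  0.  -66.5  -0. ]
z|ridge 1 [ 0.000e+00 -1.565e+02 -1.000e-01]
z|push -1 [0.000e+00 1.135e+02 1.000e-01]
z|ridge -1 [ 0.1 23.5  0. ]
[210, -535, 300] shift [ 0.0004 -0.0692 -0.0001]
[430, -28, 300] shift [-0.3899 -0.0688 -0.3914]
```

>>> arm_command:
  rows:
    - [0,0,0,0,-0.07,0,0]
    - [0,0,0,0,-0.07,0,0]
    - [0,23.5,0,-0.39,-0.07,-0.391,0]
    - [0,23.5,0,-0.39,-0.07,-0.391,0]
    - [0,23.5,0,-0.39,-0.07,-0.391,0]
    - [0,23.5,0,-0.39,-0.07,-0.391,0]
    - [0,23.5,0,-0.39,-0.07,-0.391,0]
    - [0,23.5,0,-0.39,-0.07,-0.391,0]
    - [0,23.5,0,-0.39,-0.07,-0.391,0]
    - [0,23.5,0,-0.39,-0.07,-0.391,0]

```text
t: 1.1
position: [369.4, -166.9, 301.1]
tcp_rot: [0.013, 0.707, -0.707, -0.013]
force: [1.7, -0.5, 0.7]
finger_gap: 0.002
```

Run:
```python
from rel import *
rel([[430,-28,300],[462,-29,260]])
```

```text
t 1.1 pos [ 369.4 -166.9  301.1] F [ 1.7 -0.5  0.7] gap 0.0
axes [[-0.999, -0.0, -0.036], [0.036, 0.001, -0.999], [0.0, -1.0, -0.001]]
z|push 1 [  0.  -90.1  -0. ]
z|ridge 1 [-0.000e+00  1.799e+02  1.000e-01]
z|push -1 [ 0.  89.9  0. ]
z|ridge -1 [ 0.1 -0.1  0. ]
[430, -28, 300] shift [-0.0556  0.0012 -0.141 ]
[462, -29, 260] shift [-0.0876  0.0412 -0.1411]
```

>>> arm_command:
  rows:
    - [0,0,0,-0.088,0,-0.141,0]
    - [0,0,0,-0.088,0,-0.141,0]
    - [0,0,0,-0.088,0,-0.141,0]
    - [0,0,0,-0.088,0,-0.141,0]
    - [0,0,0,-0.088,0.05,-0.141,0]
    - [0,0,0,-0.088,0.05,-0.141,0]
    - [0,0,0,-0.088,0.05,-0.141,0]

```text
t: 1.8
position: [462.1, -29.3, 251.8]
tcp_rot: [0.012, 0.707, -0.707, -0.013]
force: [0.6, 0.2, 1.2]
finger_gap: -0.003
```

Run:
```python
from rel import *
rel([[462,-29,226]])
c=snap('side','side1.png');p=read_state()['position'];print('tcp px',proj(c,p),'ridge px',proj(c,[491,-30,228]))
cv2.imwrite('pics/s1.png',cv2.resize(cv2.imread('pics/side1.png')[160:300,240:440],None,fx=4,fy=4,interpolation=3))
```

```text
t 1.8 pos [462.1 -29.3 251.8] F [0.6 0.2 1.2] gap -0.0
axes [[-0.999, -0.001, -0.036], [0.036, 0.001, -0.999], [0.001, -1.0, -0.001]]
z|push 1 [  0.1 -90.1   0. ]
z|ridge 1 [-1.000e-01  1.799e+02  1.000e-01]
z|push -1 [-0.  89.9  0.1]
z|ridge -1 [ 0.1 -0.1  0.1]
[462, -29, 226] shift [ 0.      0.0258 -0.0002]
tcp px [360.18776417 216.43868365] ridge px [349.00435599 222.43078127]
```

View pics/s1.png

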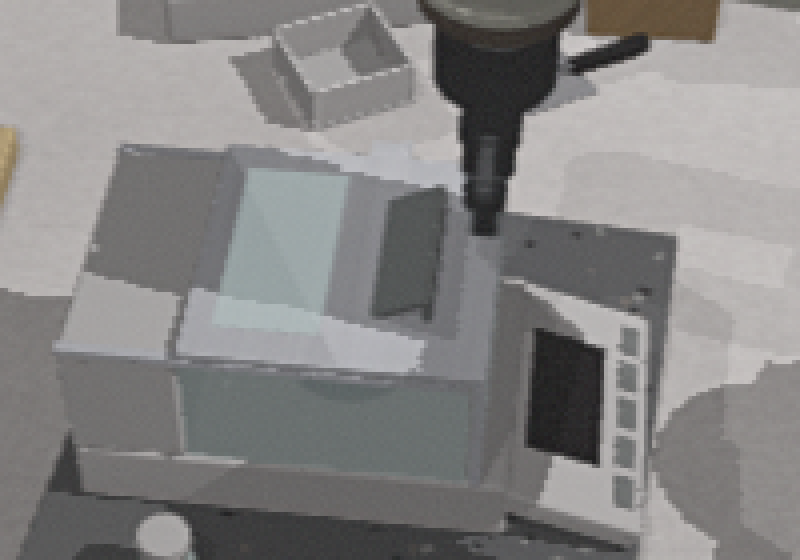

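The shut fingertips, at crop (483,233), hang just in front of the ridge face, and the tip pixel matches the projected TCP. I'll go down and start the push.

>>> arm_command:
  rows:
    - [0,0,0,0,0.015,0,0]
    - [0,0,0,0,0.026,0,0]
    - [0,0,0,0,0.026,0,0]
    - [0,0,0,-0.008,0.026,0,0]
    - [0,0,0,-0.016,0.026,0,0]
    - [0,0,0,-0.024,0.026,0,0]
    - [0,0,0,-0.032,0.026,0,0]
    - [0,0,0,-0.04,0.026,0,0]
    - [0,0,0,-0.04,0.026,0,0]

```text
t: 2.75
position: [503.5, -31.1, 227.1]
tcp_rot: [0.013, 0.707, -0.707, -0.013]
force: [-4.0, -0.5, 2.5]
finger_gap: 0.001
```

Run:
```python
from rel import *
rel([])
c=snap('side','side2.png')
cv2.imwrite('pics/s2.png',cv2.resize(cv2.imread('pics/side2.png')[160:300,240:440],None,fx=4,fy=4,interpolation=3))
```

```text
t 2.75 pos [503.5 -31.1 227.1] F [-4.  -0.5  2.5] gap 0.0
axes [[-0.999, 0.0, -0.036], [0.036, 0.001, -0.999], [-0.0, -1.0, -0.001]]
z|push 1 [  0.  -90.1  -0. ]
z|ridge 1 [0.000e+00 1.799e+02 1.000e-01]
z|push -1 [ 0.  89.9  0. ]
z|ridge -1 [ 0.  -0.1 -0. ]
```

View pics/s2.png

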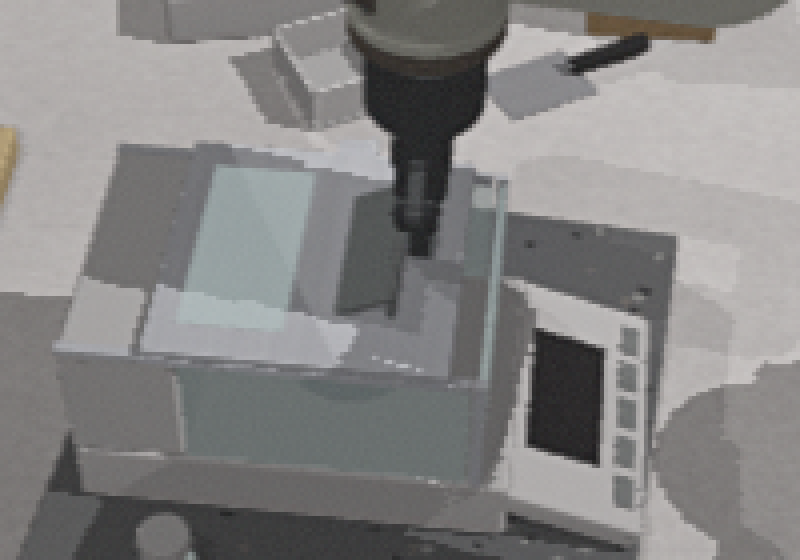

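The roof is moving: its front edge went from crop x≈490 to 450, roughly 25 mm, with -4 N on the tool. I'll keep pushing until just short of the end stop.

>>> arm_command:
  rows:
    - [0,0,0,-0.01,0,0,0]
    - [0,0,0,-0.02,0,0,0]
    - [0,0,0,-0.03,0,0,0]
    - [0,0,0,-0.04,0,0,0]
    - [0,0,0,-0.048,0,0,0]
    - [0,0,0,-0.054,0,0,0]
    - [0,0,0,-0.058,0,0,0]
    - [0,0,0,-0.06,0,0,0]

```text
t: 3.6
position: [563.1, -33.2, 227.1]
tcp_rot: [0.012, 0.707, -0.707, -0.013]
force: [-9.0, 0.4, 3.8]
finger_gap: -0.001
```

Run:
```python
from rel import *
rel([])
```

```text
t 3.6 pos [563.1 -33.2 227.1] F [-9.   0.4  3.8] gap -0.0
axes [[-0.999, -0.001, -0.036], [0.036, 0.001, -0.999], [0.001, -1.0, -0.001]]
z|push 1 [  0.1 -90.1   0. ]
z|ridge 1 [-1.000e-01  1.799e+02  1.000e-01]
z|push -1 [-0.  89.9  0.1]
z|ridge -1 [ 0.  -0.1  0.1]
```

Next I'll advance in small steps until the force climbs against the stop.

>>> arm_command:
  rows:
    - [0,0,0,-0.002,0,0,0]
    - [0,0,0,-0.004,0,0,0]
    - [0,0,0,-0.006,0,0,0]
    - [0,0,0,-0.006,0,0,0]

```text
t: 4.0
position: [569.1, -33.4, 227.1]
tcp_rot: [0.012, 0.707, -0.707, -0.014]
force: [-8.0, -0.0, 3.1]
finger_gap: -0.002
```

>>> arm_command:
  rows:
    - [0,0,0,-0.001,0,0,0]
    - [0,0,0,-0.002,0,0,0]
    - [0,0,0,-0.003,0,0,0]
    - [0,0,0,-0.003,0,0,0]

```text
t: 4.4
position: [570.3, -33.4, 227.0]
tcp_rot: [0.01, 0.707, -0.707, -0.015]
force: [-23.9, -0.1, 7.9]
finger_gap: 0.001
```

The force jumped to 24 N and the tool stalled at 570 mm, so the roof is on its end stop. I'll lift straight up so the ridge slips free there.

>>> arm_command:
  rows:
    - [0,0,0,0,0,0,0]
    - [0,0,0,0,-0.04,0,0]
    - [0,0,0,0,-0.08,0,0]
    - [0,0,0,0,-0.1,0,0]
    - [0,0,0,0,-0.1,0,0]
    - [0,0,0,0,-0.1,0,0]
    - [0,0,0,0,-0.1,0,0]
    - [0,0,0,0,-0.1,0,0]
    - [0,0,0,0,-0.1,0,0]
    - [0,0,0,0,-0.1,0,0]

```text
t: 5.4
position: [571.0, -33.5, 326.7]
tcp_rot: [0.01, 0.707, -0.707, -0.015]
force: [-0.6, 0.2, 0.6]
finger_gap: -0.002
```

Run:
```python
from rel import *
rel([])
c=snap('side','side3.png')
cv2.imwrite('pics/s3.png',cv2.resize(cv2.imread('pics/side3.png')[160:300,240:440],None,fx=4,fy=4,interpolation=3))
```

```text
t 5.4 pos [571.  -33.5 326.7] F [-0.6  0.2  0.6] gap -0.0
axes [[-0.999, -0.007, -0.036], [0.036, 0.001, -0.999], [0.007, -1.0, -0.001]]
z|push 1 [  0.4 -90.1   0.3]
z|ridge 1 [ -0.7 179.9   0. ]
z|push -1 [-0.3 89.9  0.4]
z|ridge -1 [ 0.  -0.1  0.4]
```

View pics/s3.png

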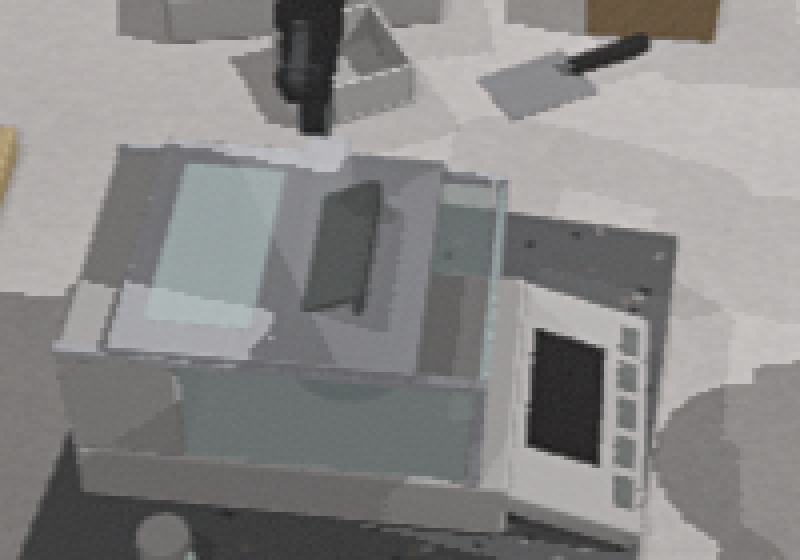

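The roof rests partly open, with its front-left corner at crop (415,373) and the ridge at (345,245). The fingers are clear above it. I'll measure the opening and check that it is still.

Run:
```python
from h import *
import pickle
s0=pickle.load(open('side0.pkl','rb'))
a=cv2.imread('pics/side3.png',0).astype(int)
for i in range(5): c=capture('side')
b=cv2.cvtColor(c['frame'],cv2.COLOR_RGB2GRAY).astype(int)
print('mean change roof region',abs(a-b)[200:290,255:370].mean(), 'ref',abs(a-b)[300:400,255:370].mean())
# ridge front-top-left corner & roof front-left corner now vs at start (side), in full px
for n,p1,z in(('ridgeTopL',(358,298),237),('roofFL',(415,373),219)):
    print(n,onz(c,240+(p1[0]+.5)/4-.5,160+(p1[1]+.5)/4-.5,z).round(1))
# dark-ridge mask centroid shift
def cen(f):
    g=cv2.cvtColor(f,cv2.COLOR_RGB2GRAY);m=np.zeros_like(g);m[200:245,305:362]=g[200:245,305:362]<95
    n,l,st,ce=cv2.connectedComponentsWithStats(m);k=1+st[1:,4].argmax();return ce[k],st[k]
p,st=cen(s0['frame']);q,st2=cen(c['frame']);print(p,st,q,st2,'shift mm',onz(c,*q,230)-onz(c,*p,230))
print(read_state()['t'])
```

```text
mean change roof region 1.247536231884058 ref 1.2345217391304348
ridgeTopL [538.6  25.1 237. ]
roofFL [498.7  69.5 219. ]
[343.21367521 219.71794872] [334 207  18  26 351] [325.85617978 221.87640449] [315 205  21  34 445] shift mm [ 4.50159691e+01  1.19237529e+01 -1.13686838e-13]
5.7
```

The roof corner has moved 45.1 mm (453.6 to 498.7 mm) and the picture is static, so I'm handing in.

```bash
python3 -c "
from plant import *
print(sign_off())"
```

```text
the job is handed in; nothing more can be done
None
```

The roof is parked half-open, about 45 mm back, and the job is handed in; the sign-off gives no verdict.

- **Push and release:** I pushed the ridge with the shut fingertips until the tool stalled at about 24 N, which I took as the end stop. I then lifted straight up, so the roof was let go there and sprang back untouched.
- **Roof position:** In the side camera the roof's front-left corner had moved 45.1 mm from shut. The ridge's top corner had moved about 45 mm too.
- **Stillness:** Two pictures about 0.25 s apart differed only by image noise. The force on the tool was about zero, and the fingers were roughly 90 mm above the ridge.
- **Ridge blob check:** A rough check on the dark ridge blob gave the same 45 mm along the slide, but also 12 mm sideways. I put that down to lighting, because the blob changed size.
- **Not checked:** I did not measure the pin's height; I inferred it is up from where the roof rests. The robot touched no bystander that I know of, and those visible in the last crop looked unmoved, but I did not measure their positions.

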